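Scrub the steel cup with the long brush

TASK

Take the long brush out of its terracotta pot and scrub the inside of the stainless steel cup with it: down to the bottom and up again until the top of the bristles shows above the rim, three times. Then stand the brush back upright in its pot, let go, and leave the cup and the pot standing upright where they are and everything else undisturbed.

Things in the scene. Friction and masses are not known exactly. Their poses are not given: they have to be found in the camera images.
- brush: Long bottle brush, 190 mm, standing upright in the terracotta pot. Origin: centre of its flat underside (foot); z runs along the brush towards the handle. Head from 0 to 75 mm: stiff white core 52 mm across with green bristle discs 70 mm across; the bristles are soft and give way freely, only the core collides. Wooden round handle 20 mm across from 80 mm to the top at 190 mm. About 0.16 kg.
- brush_grip (a point): Point on the brush's axis in the handle, 170 mm above its foot and 20 mm below its top: a good place to grip from above.
- cup: Stainless steel cup, plain tall cylinder open at the top, 120 mm high, 78 mm outer and 72 mm inner diameter, loose, about 0.3 kg. Origin: centre of its underside, z up.
- cup_floor (a point): Centre of the cup's inner floor, 5 mm above its underside.
- cup_rim (a point): Centre of the cup's mouth, 120 mm above its underside.
- caddy: Round terracotta pot that holds the brush, 80 mm high, 98 mm outer diameter at the rim, 80 mm inner diameter or more, floor 8 mm thick, loose, 0.7 kg. Origin: centre of its underside, z up.
- caddy_floor (a point): Centre of the pot's inner floor, 8 mm above its underside; the brush's foot stands here.
- jug: Yellow plastic jug, open, 130 mm high, 116 mm across at the rim, handle on its +y side reaching 98 mm from its axis. Not to be disturbed. Origin: centre of its underside.
- iron: Dark cast iron charcoal iron with wooden handle and brass lever latch, about 200 mm long, 108 mm wide, 175 mm high, on a blue ceramic trivet 200 mm across and 12 mm high. Not to be disturbed. Origin: centre of its underside.
- starch_tin: Blue tin, 84 mm across, 110 mm high, at the back. Not to be disturbed. Origin: centre of its underside.
- spray: Bottle with red cap, 64 mm across, 170 mm high, at the back. Not to be disturbed. Origin: centre of its underside.
- basin: White basin, 220 mm across, 75 mm high, at the robot's right. Not to be disturbed. Origin: centre of its underside.
- soap: Yellow bar of soap 90 x 55 x 35 mm, lying at the back left. Not to be disturbed. Origin: centre of its underside.
Things that resemble listed ones, but are neither listed nor needed, are in the scene too. What is shaped like the cup but purple is not meant.

How it is judged:
On the way, in this order (a step that is already met when the one before it is completed fails the run):
1. brush foot at the bottom of the steel cup, first time (within 20 mm of its floor, 25 mm of its axis) (horizontal distance between brush and cup_floor below 0.025 m and z of brush in the frame of cup_floor below 0.02 m), for 0.05 s.
2. brush drawn up inside the cup, first time (foot over 40 mm above its floor, still over the cup) (horizontal distance between brush and cup_floor below 0.025 m and z of brush in the frame of cup_floor above 0.04 m), for 0.05 s.
3. brush foot at the bottom of the steel cup, second time (within 20 mm of its floor, 25 mm of its axis) (all of step 1), for 0.05 s.
4. brush drawn up inside the cup, second time (foot over 40 mm above its floor, still over the cup) (all of step 2), for 0.05 s.
5. brush foot at the bottom of the steel cup, third time (within 20 mm of its floor, 25 mm of its axis) (all of step 3), for 0.05 s.
6. brush drawn up inside the cup, third time (foot over 40 mm above its floor, still over the cup) (all of step 4), for 0.05 s.
At the end, for the whole second after the job is handed in: The brush stands at rest in the terracotta pot, its foot on the pot's floor (within 12 mm) and within 30 mm of its axis, tilted less than 14 degrees; the cup and the pot stand upright (within 6 degrees) within 40 mm of where they began (horizontal distance between brush and caddy_floor below 0.03 m and z of brush in the frame of caddy_floor below 0.012 m and angle between brush's own z axis and vertical below 0.25 rad and linear speed of brush below 0.02 m/s and angle between each of cup, caddy's own z axis and vertical below 0.1 rad and distance of each of cup, caddy from where it was at the start of the episode below 0.04 m); the robot touches nothing.
It fails at once if the steel cup tipped over 20 degrees (angle between cup's own z axis and vertical above 0.35 rad).
It fails at once if the brush pot tipped over 20 degrees (angle between caddy's own z axis and vertical above 0.35 rad).
It fails at once if the jug, iron, tin, spray bottle, basin or soap moved over 30 mm (distance of any of jug, iron, starch_tin, spray, basin, soap from where it was at the start of the episode above 0.03 m).
It also fails if it takes over 54 s, if anything falls off the work surface, if the arm or the gripper's body presses on something with over 40 N, if the wrist force passes 120 N, or if a joint passes its speed limit or range.

ROBOT

A 6-joint arm with a two-finger parallel gripper is mounted at the origin on the work surface. World frame = base frame: x ahead of the robot, y to its left, z up, the work surface at z = 0. Lengths are in m, angles in rad, forces in N, time in s.
With the tool pointing down it reaches from about 0.425 to 0.95 m from the base axis. Payload 14.7 kg.
Tool frame: the origin (TCP) lies on the centre line of the jaws, within the pads' length; the fingertips stand 17 mm ahead of it and the grasp point (between the pads) lies 2 mm behind it; z points along the fingers, y is the line along which they close (so a half turn about z gives the same grasp; the last joint's range is limited). The gripper opens to 85 mm and grips with 20 to 120 N. Pads are 22 mm wide; open, the fingers measure 114 mm over their backs; the gripper's body (76 mm by 85 mm) begins 54 mm behind the grasp point. The pads swing forward as they close: fully open they stand 13 mm farther back than shut.
Start: joints at [-1.322, 0.48, 1.596, -0, 1.065, -0.047], TCP at [0.189, -0.622, 0.248] pointing down, gripper open.
Joint ranges: [-2.75, 2.75], [-0.82, 2.05], [0.23, 2.67], [-1.56, 4.7], [0.09, 2.69], [-2.92, 2.92]. Speed limits (rad/s): [1.89, 1.89, 2.39, 3.01, 3.01, 3.01].

INTERFACE

Orientations are given as a unit quaternion [w, x, y, z].
In Python, from plant import ctrl gives the robot as it stands. The module is installed in compiled form; this text tells all that it offers. Calls block until the motion is done:
- ctrl.movep(position, orientation): joint-space move of the TCP to a pose.
- ctrl.move_linear(position, speed=0.15, rot=None, force_limit=None): straight line of the TCP; rot=None keeps the orientation; speed is the mean speed in m/s. With force_limit (N) it stops when the force on the tool has changed by that much, and returns True; else False.
- ctrl.goto_joints(angles): joint-space move.
- ctrl.grip(opening): opening from 0.0 (shut) to 1.0 (fully open); the grip force is fixed at half the most; returns when the fingers have stopped.
- ctrl.hold(seconds).
- ctrl.inverse_kinematics(position, orientation): joint angles nearest the present ones, or None.
- ctrl.observe(): the state.
- ctrl.grab_frame(name): name is "side" or "top" or "wrist"; returns a dict with "image" (400x640x3 uint8, red, green, blue), "K" (3x3 intrinsics, pixels), "eye" and "orientation" of the camera in the world. Camera axes: x right, y down, z forward; pixel columns grow to the right and rows downward; lengths in m; the calibration is good to about 2 mm. A picture is of the moment at which its call begins. There is no depth.
A pose or a line that the arm cannot do raises ctrl.PlanningError and nothing moves.
- ctrl.finish_job(): hands the job in; it is judged then, once.
The state is a dict: "time": time; "qpos": joint angles; "qd": joint speeds; "joint_efforts": joint torques, N m; "tcp_pos": TCP position; "ee_rot": TCP orientation; "force": force on the tool from outside, world axes, zero at the start; "ft_torque": the same for the moment, N m; "gripper_width": opening from 0.0 (shut) to 1.0 (fully open); "gripper_force": force on a finger pad.
Only numpy, scipy, OpenCV 4.12 (cv2) and the standard library are available. Lean on these libraries where they do the work, as an engineer would, in place of code of your own. Each camera call takes 0.05 s, during which the arm holds its last target. There are 200 camera calls.

## Working session

There is one attempt and no reset: what is moved stays moved. The work goes in short steps, each a Python script; the robot and the scene stay as the last script left them, time stands still between calls to the robot, and variables do not carry over. Pictures are saved under pics/ and viewed, at most 10 in all, crops included, and the job is handed in when it is done.

```bash
mkdir -p pics; python3 - <<'E'
from plant import ctrl
import cv2,pickle
F={n:ctrl.grab_frame(n) for n in("side","top","wrist")}
pickle.dump(F,open('f0.pkl','wb'))
for n,f in F.items():
    cv2.imwrite(f'pics/{n}0.png',f['image'][:,:,::-1]); print(n,f['K'].tolist(),f['eye'],f['orientation'])
o=ctrl.observe();print(o['time'],o['ee_rot'],o['gripper_width'])
E
```

```text
side [[434.7604693917859, 0.0, 328.27343330411435], [0.0, 434.7604693917859, 209.7139178252096], [0.0, 0.0, 1.0]] [0.5428598  1.03643921 0.87172609] [ 0.0130156  -0.02127046  0.88649027 -0.46207485]
top [[432.2543964225871, 0.0, 322.76528530688154], [0.0, 432.2543964225871, 207.36447405585773], [0.0, 0.0, 1.0]] [0.36172667 0.02188553 1.47884109] [-0.05073034  0.71351373 -0.6963921   0.05798825]
wrist [[297.6660295398856, 0.0, 320.18409068167404], [0.0, 297.6660295398856, 195.25318806380173], [0.0, 0.0, 1.0]] [ 0.26491804 -0.59658234  0.37396368] [ 0.1232405   0.79414647 -0.58789237 -0.09233486]
0.15 [-4.68245239e-04  9.89079667e-01  1.47381105e-01 -4.89920167e-05] 0.9994452053331301
```

View pics/top0.png

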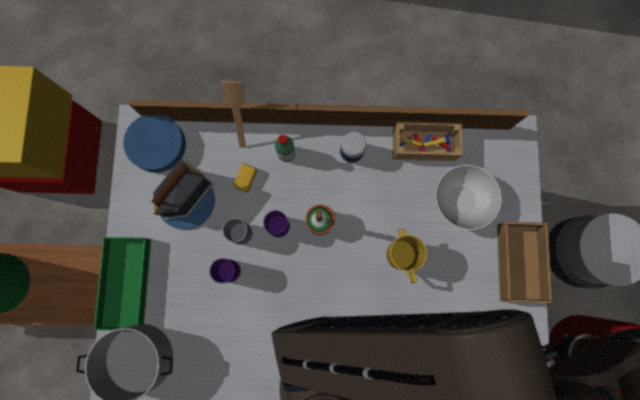

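View pics/side0.png

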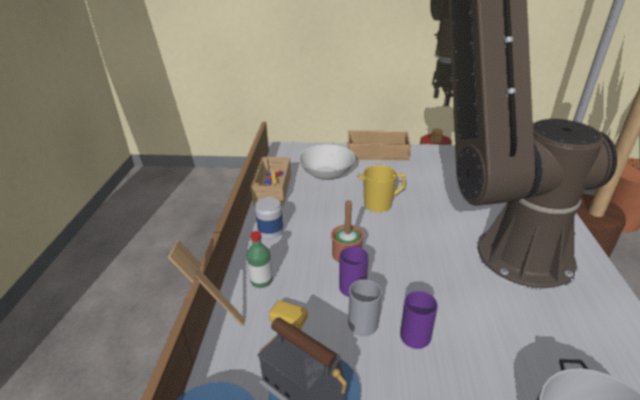

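Top view: brush in its pot at (320,219), jug (407,253), iron (182,190), soap (245,177). There are three cup-shaped things: grey at (236,231), purple at (276,223) and purple at (225,271). The grey one fits "stainless steel" and appears in the side view at (365,307). The large grey pots at the edges are far too big. I'll confirm this in an enlarged crop.

```bash
python3 - <<'E'
import pickle,cv2,numpy as np
F=pickle.load(open('f0.pkl','rb'))
a=F['top']['image'][195:255,200:350];b=F['side']['image'][190:350,310:450]
a=cv2.resize(a,(800,320),interpolation=cv2.INTER_CUBIC)
b=cv2.resize(b,(245,280),interpolation=cv2.INTER_CUBIC)
w=cv2.resize(F['wrist']['image'],(448,280))
c=np.zeros((600,800,3),np.uint8);c[:320]=a;c[320:,:245]=b;c[320:,300:748]=w
cv2.imwrite('pics/crop.png',c[:,:,::-1])
E
```

```text
(no output)
```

View pics/crop.png

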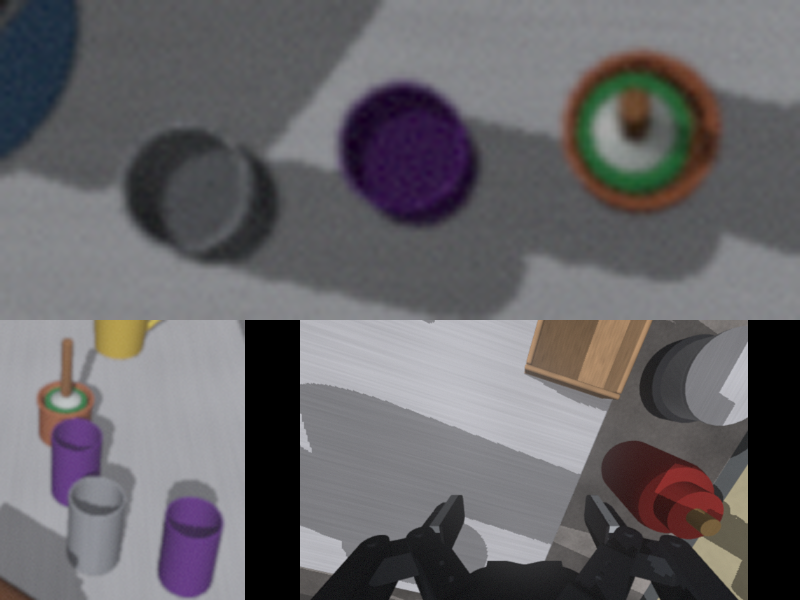

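The crop shows the grey cylinder (top ≈ (236,231), side rim ≈ (365,291)) is an open, uncoloured steel cup. Its two lookalikes are purple. The brush handle top is at ≈ (319,213) in the top view and (348,203) in the side view. Next I'll triangulate roughly, then take wrist views.

```bash
cat > h.py <<'E'
import numpy as np,cv2
from scipy.spatial.transform import Rotation as R
def ray(f,p):
    q=f['orientation'];d=np.linalg.solve(f['K'],[p[0],p[1],1.])
    d=R.from_quat([q[1],q[2],q[3],q[0]]).apply(d);return np.array(f['eye']),d/np.linalg.norm(d)
def plane(f,p,z):
    o,d=ray(f,p);return o+d*(z-o[2])/d[2]
def tri(*fp):
    A=np.zeros((3,3));b=np.zeros(3);L=[ray(*x) for x in fp]
    for o,d in L:
        P=np.eye(3)-np.outer(d,d);A+=P;b+=P@o
    x=np.linalg.solve(A,b)
    return x.round(4),[round(float(np.linalg.norm(np.cross(x-o,d))),4) for o,d in L]
def proj(f,X):
    q=f['orientation'];c=R.from_quat([q[1],q[2],q[3],q[0]]).inv().apply(np.array(X)-f['eye'])
    u=f['K']@c;return u[:2]/u[2]
def down(psi):  # tool z down, tool y axis at angle psi from world x
    y=np.array([np.cos(psi),np.sin(psi),0]);z=np.array([0,0,-1.]);x=np.cross(y,z)
    q=R.from_matrix(np.c_[x,y,z]).as_quat();return [q[3],q[0],q[1],q[2]]
E
python3 - <<'E'
import pickle;from h import *
F=pickle.load(open('f0.pkl','rb'));t,s=F['top'],F['side']
for n,a,b in(('brush',(318.7,213.4),(348,203)),('potrim',(320.2,219.6),(347.7,235.7)),('cuprim',(235.3,231),(364.9,291)),
 ('purple',(276,223),(353,255)),('purple2',(225,271),(420,301))): print(n,*tri((t,a),(s,b)))
print('jug',plane(t,(407,253),.13)); print('iron',plane(t,(185,190),.15))
# wrist camera in tool frame
w=F['wrist'];tp=[0.189,-0.622,0.248];q=[-4.68245239e-04,9.89079667e-01,1.47381105e-01,-4.89920167e-05]
T=R.from_quat([q[1],q[2],q[3],q[0]]);print(T.as_matrix().round(3));print('cam',T.inv().apply(w['eye']-tp));
q=w['orientation'];print((T.inv()*R.from_quat([q[1],q[2],q[3],q[0]])).as_matrix().round(3))
from plant import ctrl
print({(r,p):ctrl.inverse_kinematics([.45,.1,.40],down(p)) is not None for r in[1] for p in(0,.785,1.57,2.36,-.785,-1.57)})
E
```

```text
brush [0.5418 0.0229 0.1879] [0.0016, 0.0016]
potrim [0.5392 0.0175 0.0666] [0.0008, 0.0008]
cuprim [0.4929 0.2856 0.1098] [0.0015, 0.0015]
purple [0.5217 0.1575 0.1121] [0.0018, 0.0018]
purple2 [0.3654 0.3112 0.1092] [0.0001, 0.0001]
jug [ 0.4339665 -0.2551805  0.13     ]
iron [0.61197252 0.44140974 0.15      ]
[[ 0.957  0.292 -0.   ]
 [ 0.292 -0.957  0.001]
 [ 0.    -0.001 -1.   ]]
cam [ 0.08003551 -0.00229855 -0.12595829]
[[ 0.    -0.953 -0.304]
 [ 1.     0.    -0.001]
 [ 0.001 -0.304  0.953]]
{(1, 0): True, (1, 0.785): True, (1, 1.57): True, (1, 2.36): True, (1, -0.785): True, (1, -1.57): True}
```

```bash
python3 - <<'E'
import pickle;from h import *
from plant import ctrl
W=[]
for p in([.46,.27,.36],[.52,.12,.40]):
    ctrl.movep(p,down(0));ctrl.hold(.3);W.append(ctrl.grab_frame('wrist'))
W.append(ctrl.grab_frame('side'));W.append(ctrl.grab_frame('top'))
pickle.dump(W,open('w.pkl','wb'));o=ctrl.observe();print(o['time'],o['qpos'],o['tcp_pos'])
c=np.vstack([cv2.resize(W[0]['image'],(480,300)),cv2.resize(W[1]['image'],(480,300))])
cv2.imwrite('pics/w1.png',c[:,:,::-1])
E
```

```text
4.9333 [1.70828270e-01 1.89371600e-01 1.64949589e+00 3.12823583e-05
 1.30285206e+00 1.70072263e-01] [0.51987589 0.120442   0.39992894]
```

View pics/w1.png

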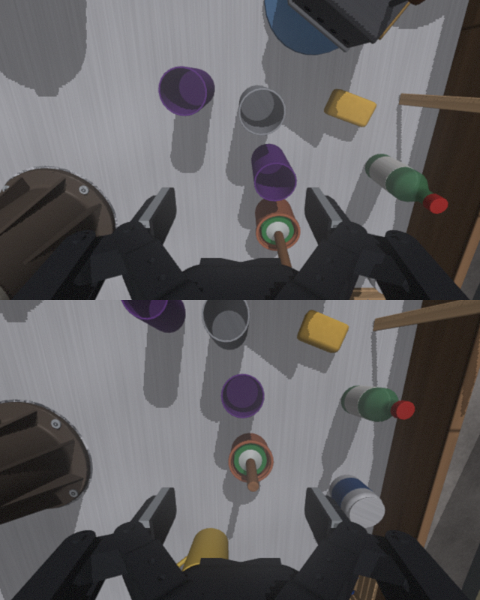

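Wrist views (full-res pixels): A shows the steel cup rim at ≈ (349,148) and the pot at ≈ (370,306). B shows the pot at ≈ (335,213) and the handle top at ≈ (336,249). Next I'll segment these precisely.

```bash
python3 - <<'E'
import pickle;from h import *
W=pickle.load(open('w.pkl','rb'));F=pickle.load(open('f0.pkl','rb'))
A,B=W[0],W[1]
def crop(f,c,r,s=5):
    x,y=int(c[0]-r),int(max(c[1]-r,0));i=f['image'][y:y+2*r,x:x+2*r]
    return cv2.resize(i,None,fx=s,fy=s,interpolation=cv2.INTER_CUBIC),x,y,s
out=[]
# terracotta + handle masks
for n,f,c in(('A',A,(370,306)),('B',B,(335,213)),('T',F['top'],(320,219)),('S',F['side'],(347,228))):
    i,x,y,s=crop(f,c,48)
    h=cv2.cvtColor(i,cv2.COLOR_RGB2HSV)
    m=cv2.inRange(h,(0,70,40),(20,255,255))
    k,_=cv2.findContours(m,cv2.RETR_EXTERNAL,cv2.CHAIN_APPROX_NONE)
    k=max(k,key=cv2.contourArea);cv2.drawContours(i,[k],-1,(255,255,0),1)
    g=cv2.inRange(h,(45,60,30),(85,255,255));gk,_=cv2.findContours(g,cv2.RETR_EXTERNAL,cv2.CHAIN_APPROX_NONE)
    gk=max(gk,key=cv2.contourArea);e=cv2.fitEllipse(cv2.convexHull(gk));cv2.ellipse(i,e,(255,0,255),1)
    print(n,'green ell',e[0][0]/s+x,e[0][1]/s+y,e[1][0]/s,e[1][1]/s,'bbox',[v/s for v in cv2.boundingRect(k)],x,y)
    out.append(cv2.resize(i,(260,260)))
# cup rim by Hough
for n,f,c in(('A',A,(349,148)),('B',B,(300,30)),('T',F['top'],(236,231))):
    i,x,y,s=crop(f,c,48);g=cv2.medianBlur(cv2.cvtColor(i,cv2.COLOR_RGB2GRAY),9)
    rr=[17,40] if n!='T' else [8,18]
    C=cv2.HoughCircles(g,cv2.HOUGH_GRADIENT_ALT,1.5,20,param1=100,param2=.5,minRadius=rr[0]*s,maxRadius=rr[1]*s)
    for q in([] if C is None else C[0][:4]):
        cv2.circle(i,(int(q[0]),int(q[1])),int(q[2]),(255,0,0),1);print(n,'circle',q[0]/s+x,q[1]/s+y,q[2]/s)
    out.append(cv2.resize(i,(260,260)))
out=out[:6]
c=np.vstack([np.hstack(out[:3]),np.hstack(out[3:])]);cv2.imwrite('pics/c2.png',c[:,:,::-1])
E
```

```text
A green ell 369.8235229492187 306.9453399658203 37.84962158203125 45.257040405273436 bbox [19.2, 8.2, 59.2, 87.8] 322 258
B green ell 333.6548187255859 212.88687438964843 42.595498657226564 44.22392578125 bbox [17.6, 13.0, 60.0, 77.4] 287 165
T green ell 318.99049682617186 219.68091735839843 21.29208984375 22.609974670410157 bbox [33.6, 33.6, 29.6, 30.2] 272 171
S green ell 347.5411712646484 235.7750732421875 14.368890380859375 24.265061950683595 bbox [32.6, 21.2, 32.0, 60.2] 299 180
A circle 350.2 148.6 30.12305
A circle 344.2 139.0 21.165356
B circle 300.6 25.8 30.285013
T circle 235.1 229.8 11.617159
T circle 240.8 233.1 10.935391
T circle 276.2 222.6 11.9489155
```

View pics/c2.png

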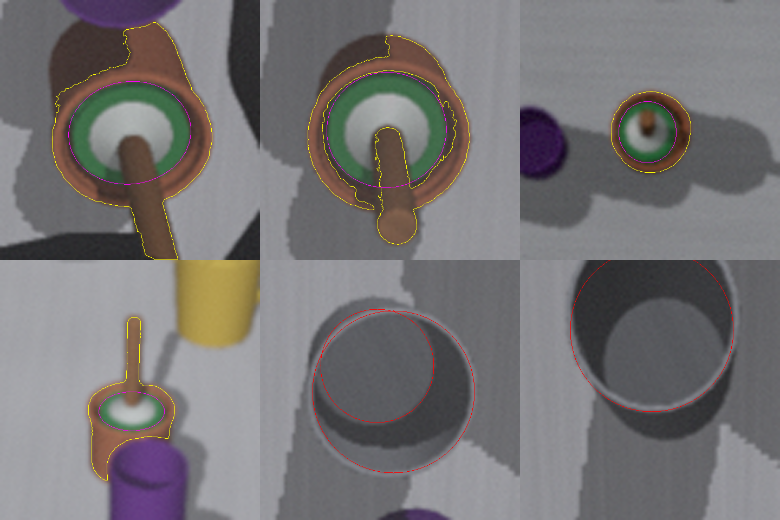

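Hough circles lie on the cup rim in both wrist views, (350.2,148.6) and (300.6,25.8). The green ellipse (bristle top), the pot rim and the handle tip at B (337.6,248.5) are also clear. Triangulating these.

```bash
python3 - <<'E'
import pickle;from h import *
W=pickle.load(open('w.pkl','rb'));F=pickle.load(open('f0.pkl','rb'))
A,B=W[0],W[1];T,S=F['top'],F['side']
a,b,t=(A,(350.2,148.6)),(B,(300.6,25.8)),(T,(235.1,229.8))
print('cup AB',*tri(a,b),'ABT',*tri(a,b,t),'plane.12',[plane(*v,.12).round(4) for v in(a,b,t)])
p=[(A,(370.6,308.5)),(B,(334.4,213.4)),(T,(320.4,219.7))]
print('pot ABT',*tri(*p),[plane(*v,.08).round(4) for v in p])
g=[(A,(369.8,306.9)),(B,(333.65,212.9)),(T,(319,219.7)),(S,(347.5,235.8))]
print('bristletop',*tri(*g),[plane(*v,.083).round(4) for v in g])
k=[(B,(337.6,248.5)),(S,(348.5,202.8)),(T,(319.2,214))]
print('tip',*tri(*k),'BS',*tri(*k[:2]),[plane(*v,.198).round(4) for v in k])
E
```

```text
cup AB [0.4975 0.2907 0.1065] [0.0019, 0.0019] ABT [0.4971 0.2899 0.1018] [0.0027, 0.0019, 0.002] plane.12 [array([0.4979, 0.2935, 0.12  ]), array([0.4965, 0.287 , 0.12  ]), array([0.4943, 0.2846, 0.12  ])]
pot ABT [0.5432 0.0187 0.0661] [0.0034, 0.004, 0.0039] [array([0.5431, 0.0268, 0.08  ]), array([0.5434, 0.0283, 0.08  ]), array([0.538 , 0.0168, 0.08  ])]
bristletop [0.5411 0.0229 0.0699] [0.0025, 0.0027, 0.0025, 0.0021] [array([0.541 , 0.0323, 0.083 ]), array([0.5421, 0.0303, 0.083 ]), array([0.5375, 0.0214, 0.083 ]), array([0.5391, 0.039 , 0.083 ])]
tip [0.5411 0.0217 0.1874] [0.0017, 0.0023, 0.0008] BS [0.5407 0.0233 0.1888] [0.0019, 0.0019] [array([0.542 , 0.0279, 0.198 ]), array([0.5389, 0.0373, 0.198 ]), array([0.5402, 0.0212, 0.198 ])]
```

Measured heights come out 10–13 mm below the text's (tip ≈ 0.188, cup rim ≈ 0.108), consistently across views. So I'll grip at the measured height and find the floors by contact. Grasping now.

```bash
python3 - <<'E'
import pickle;from h import *
from plant import ctrl
x,y=.541,.022
ctrl.movep([x,y,.26],down(0))
print(ctrl.move_linear([x,y,.170],speed=.1,force_limit=8))
o=ctrl.observe();print(o['tcp_pos'],o['force'])
ctrl.grip(0.0);o=ctrl.observe();print(o['time'],o['gripper_width'],o['gripper_force'],o['force'])
print(ctrl.move_linear([x,y,.335],speed=.12,force_limit=15))
o=ctrl.observe();print(o['time'],o['tcp_pos'],o['force'],o['gripper_width'])
ctrl.move_linear([.4955,.288,.335],speed=.25);ctrl.hold(.4)
W=[ctrl.grab_frame(n) for n in('wrist','side','top')];pickle.dump(W,open('v.pkl','wb'))
print(ctrl.observe()['time'])
i=W[0]['image'][40:400,100:560];s=cv2.resize(W[1]['image'][120:360,280:460],(330,440))
c=np.zeros((440,790,3),np.uint8);c[:360,:460]=i;c[:,460:]=s
cv2.imwrite('pics/v.png',c[:,:,::-1])
E
```

```text
False
[0.54140769 0.02203665 0.17057498] [-0.03873657 -0.17783409 -0.69703333]
7.3333 0.21777936169881384 58.30434501171112 [-0.67652534  0.23595106  6.42999727]
False
8.8583 [0.54064701 0.02199811 0.3342822 ] [-0.33581624 -0.4032104  -2.16095924] 0.21624317323809109
10.6417
```

View pics/v.png

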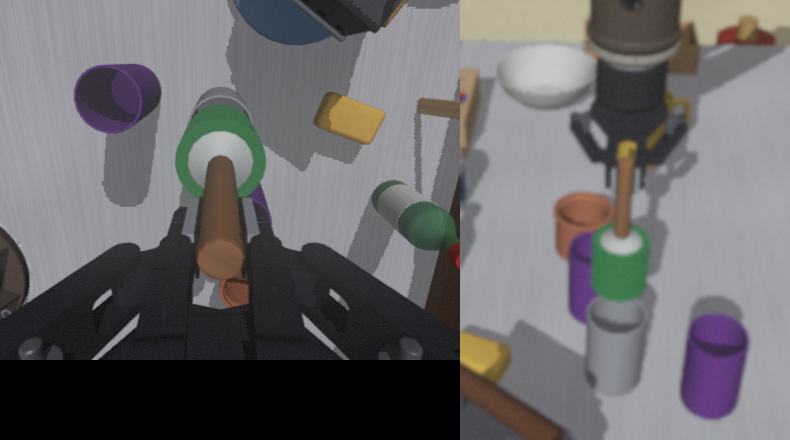

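The brush is held upright over the cup. In the side view the head (≈620,260) lines up with the cup rim (≈617,310). Descending with force monitoring.

```bash
python3 - <<'E'
from plant import ctrl
import numpy as np
x,y=.4955,.288
def go(z,s,f=12):
    r=ctrl.move_linear([x,y,z],speed=s,force_limit=f);o=ctrl.observe()
    print(round(o['time'],2),r,np.round(o['tcp_pos'],4),np.round(o['force'],2),round(o['gripper_width'],3));return r
if go(.23,.08,8):raise SystemExit
for k in range(3):
    if go(.174,.08): break
    ctrl.hold(.25)
    if go(.228,.08): break
    ctrl.hold(.25)
E
```

```text
12.1 False [0.4958 0.2882 0.2305] [ 0.71 -0.63 -2.39] 0.22
12.95 False [0.4958 0.2881 0.1743] [-0.41 -0.18 -1.77] 0.218
14.03 False [0.4953 0.2879 0.2277] [-0.27 -0.17 -1.95] 0.217
15.1 False [0.4958 0.2881 0.1743] [-0.99  0.46 -1.82] 0.217
16.18 False [0.4953 0.2879 0.2277] [ 0.19 -0.04 -2.41] 0.217
17.25 False [0.4957 0.2881 0.1743] [ 0.67 -0.5  -1.51] 0.218
18.32 False [0.4953 0.2879 0.2277] [ 0.55  0.81 -1.93] 0.215
```

All strokes ran free of contact. I'll probe the floor once by contact to verify the depth, and look.

```bash
python3 - <<'E'
from plant import ctrl
import numpy as np,cv2
x,y=.4955,.288
r=ctrl.move_linear([x,y,.155],speed=.03,force_limit=5);o=ctrl.observe();print(r,o['time'],o['tcp_pos'],o['force'])
ctrl.move_linear([x,y,.228],speed=.08);ctrl.hold(.3)
i=ctrl.grab_frame('side')['image'];w=ctrl.grab_frame('wrist')['image']
c=np.zeros((440,790,3),np.uint8);c[:360,:460]=w[40:,100:560];c[:,460:]=cv2.resize(i[120:360,280:460],(330,440))
cv2.imwrite('pics/u.png',c[:,:,::-1])
E
```

```text
True 20.3667 [0.49563091 0.28812975 0.16725523] [-1.48365104 -0.90566093 10.60055283]
```

View pics/u.png

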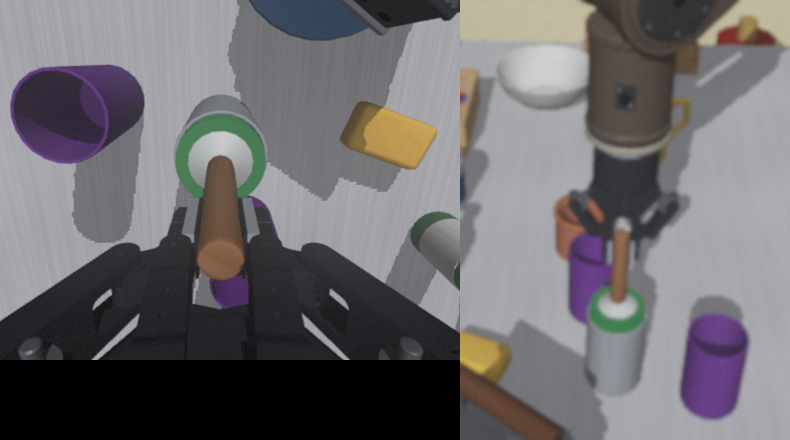

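The floor was found at TCP z = 0.1673, as predicted, so the strokes went from 7 mm to 60 mm above it. The picture shows the green bristles above the steel rim at (618,310). Returning the brush to the pot.

```bash
python3 - <<'E'
from plant import ctrl
import numpy as np,cv2
def st(r=None):
    o=ctrl.observe();print(r,round(o['time'],2),np.round(o['tcp_pos'],4),np.round(o['force'],2),round(o['gripper_width'],3))
ctrl.move_linear([.4955,.288,.335],speed=.12)
ctrl.move_linear([.542,.021,.335],speed=.2);ctrl.hold(.3)
st(ctrl.move_linear([.542,.021,.185],speed=.08,force_limit=8))
r=ctrl.move_linear([.542,.021,.160],speed=.02,force_limit=3);st(r)
if r and abs(ctrl.observe()['tcp_pos'][2]-.170)<.005:
    ctrl.grip(1.0);st()
    ctrl.move_linear([.542,.021,.30],speed=.08)
    ctrl.movep([.46,.12,.38],down(0)) if 0 else ctrl.move_linear([.50,.10,.38],speed=.15)
    ctrl.hold(.5)
i=ctrl.grab_frame('side')['image'];w=ctrl.grab_frame('wrist')['image'];st()
c=np.zeros((440,790,3),np.uint8);c[:360,:460]=w[:360,100:560];c[:,460:]=cv2.resize(i[120:360,280:460],(330,440))
cv2.imwrite('pics/z.png',c[:,:,::-1])
E
```

```text
False 26.56 [0.5422 0.021  0.1853] [ 0.27 -0.23 -2.12] 0.216
True 27.33 [0.542  0.021  0.1703] [-0.57  0.01  7.4 ] 0.219
None 27.99 [0.5415 0.021  0.17  ] [-0.22  0.18  0.54] 0.999
None 31.32 [0.5  0.1  0.38] [-0.61 -0.37 -0.11] 0.995
```

View pics/z.png

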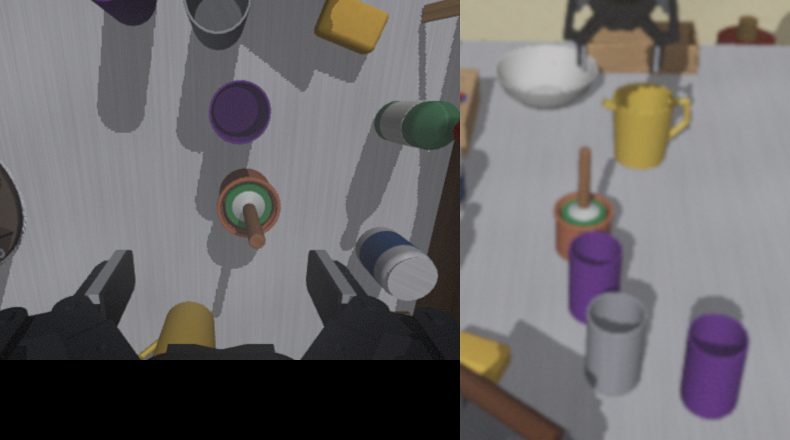

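The brush stands upright in its pot (handle at (585,180), pot at (583,225)). The cup stands at (615,345), where it began, and the gripper is clear of everything.

```bash
python3 -c "
from plant import ctrl
print(ctrl.finish_job())"
```

```text
the job is handed in; nothing more can be done
None
```

The brush scrubbed the steel cup three times and stands back upright in its pot; the cup and pot stand upright with nothing visibly disturbed, and the job is handed in at about 31 s (no verdict was returned).

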